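# Tap a flanged bearing cup square into its housing

### The arm

A 7-joint arm with a two-finger parallel gripper is mounted at the origin on a cart in front of the work surface, level with it; the furniture and walls round the work are solid. World frame = base frame: x ahead of the robot, y to its left, z up, the work surface at z = 0. Lengths are in m, angles in rad, forces in N, time in s.
With the tool pointing down it reaches from about 0.4 to 0.85 m from the base axis. Payload 6.9 kg.
Tool frame: the origin (TCP) lies at the very end of the fingers, on their centre line; the grasp point (between the pads) lies 19 mm behind it (env.tcp_to_grasp is the distance from the TCP to the grasp point, in m); z points along the fingers, y is the direction in which the jaws open and shut (so a half turn about z gives the same grasp; the last joint's range is limited). The gripper opens to 85 mm and grips with 20 to 120 N. Pads are 22 mm wide; open, the fingers measure 114 mm over their backs; the gripper's body (76 mm by 85 mm) begins 54 mm behind the grasp point. The pads swing forward as they close: fully open they stand 13 mm farther back than shut.
Start: joints at [1.272, 0.507, -0.238, 1.5, 0.126, 1.149, -0.155], TCP at [0.246, -0.575, 0.231] pointing down, gripper open.
Joint ranges: [-3.08, 3.08], [-0.24, 2.05], [-1.43, 1.35], [0, 2.5], [-1.52, 4.66], [0.17, 1.96], [-2.89, 2.89]. Speed limits (rad/s): [2.39, 2.39, 3.14, 3.14, 3.14, 3.14, 3.14].

### API

Orientations are given as a unit quaternion [x, y, z, w].
In Python, from workcell import sensors, cams, env gives the robot as it stands.
- The arm moves only by the tool apply_moves, never from a script. Its argument "motion" is a list of rows, each a list of 3 entries, a list of its own where there are three numbers: the closure, from 0 (fully open) to 1 (shut), then the shift along the tool's x, y, z in m, then the turn, a rotation vector about the tool's x, y, z in degrees. In form: [[claw, [x, y, z], [rx, ry, rz]], ...]. A call has exactly 8 rows; each row shifts and turns the pose as measured when the row begins, along the tool's axes as they then stand; what a row does not reach is not made up. A row lasts 1/12 s, in which the tool goes at most 41.7 mm and 7.16 degrees, less where a joint would pass 70% of its speed; a pose out of reach is approached as far as the arm can. A call is refused whole if a number of a shift passes 0.0417 or a number of a turn 7.16, either way. A call with a gripper value outside its range is refused whole. The fingers move at their own pace and stop on an object; "grip_force" is the grip in N (left out, the last holds). Time passes only in rows, so rows that do not move let the fingers close, or fill a call up. It gives the time, the measured TCP pose, the force and the opening at its end, in the units of the state.
- sensors.get_state(): the state, without advancing time (a new reading comes with each control period).
- cams.camera(name): name is "scene" or "top"; returns the picture (480x640x3 uint8, blue, green, red); there is no depth.
- cams.camera_model(name): a dict with "fx", "fy", "cx", "cy" (pixels), "distortion" ([k1, k2, p1, p2, k3] as OpenCV has them; the pictures are not rectified), "origin" and "orientation" of the camera in the world. Camera axes: x right, y down, z forward; pixel columns grow to the right and rows downward; lengths in m; the calibration is good to about 2 mm. A picture is of the moment at which its call begins. camera_model takes no time and is no camera call.
- env.close_job(): hands the job in, once; it reports no verdict.
The state is a dict: "time_s": time; "joints": joint angles; "joint_velocities": joint speeds; "joint_efforts": joint torques, N m; "tool_pos": TCP position; "eef_rot": TCP orientation; "ft_force": force on the tool from outside, world axes, zero at the start; "ft_torque": the same for the moment, N m; "grip_width": finger opening in m.
Only numpy, scipy, OpenCV 4.12 (cv2) and the standard library are available. Lean on these libraries where they do the work, as an engineer would, in place of code of your own. Each camera call takes 0.05 s, during which the arm holds its last target. There are 200 camera calls.

### The job

The stirrer's steel bearing cup is only started in its housing and stands proud and crooked. Take the orange-handled drift out of the white tool block and work the cup down square, by light taps or pushes on alternate sides of its rim without letting it cock badly, until it is bottomed on the shims inside, which lie deeper in some housings than in others: it must sit square and no longer give under a steady push of about 20 N, and never be pushed with more than 40 N. Then stand the drift back in the hole it came from and leave the rest of the bench as it was.

Things in the scene. Friction and masses are not known exactly. Their poses are not given: they have to be found in the camera images.
- drift: soft-faced drift, 135 mm long, upright in the tool block. Origin: middle of its flat tip; z up to the head. From the tip: nylon and brass shank, 15 mm diameter, to 76 mm; black hand guard, 30 mm diameter, 76 to 81 mm; orange square grip 18 x 18 mm (sides along its x and y), 81 to 125 mm; steel head, 24 mm diameter, to 135 mm. 0.1 to 0.16 kg
- drift_hole (a point): the middle of the mouth of the drift's hole, in the top face of the white tool block (58 x 88 x 48 mm, heavy, does not move). The hole is 19 mm across and 42 mm deep, with a small chamfer; the drift's tip rests on its floor. z points up. Two short steel pins stand up to 12 mm above the block's top, 43 mm beside the hole
- cup_rim (a point): the middle of the top of the bearing cup's flange: a bright steel ring, 79 mm outside, 53 mm opening, 6 mm thick. The flat rim to tap on is 13 mm wide; its middle line has a radius of 33 mm. z is the cup's axis, upward when square
- cup: the same cup; origin in the middle of the flange's underside. A light press fit: pushed on the rim with over about 9 N it sinks there (about 11 N at 10 mm/s), pivoting about the opposite side, and stays where left. The flange starts 13.5 to 15 mm above the housing face, tilted up to about 0.04 rad. Bottomed, it stops hard, with the flange still 0.5 to 8.5 mm above the face
- housing_face (a point): the middle of the machined top face of the housing (85 mm in diameter, bore 66 mm; the face is 68 mm above the worktop), bolted on a 108 mm square plate; it does not move. z is the bore's axis, straight up. The shims in the bore, unseen under the cup, decide how far down the cup goes: cup_rim ends 6.5 to 14.5 mm above this point
- beaker_800: bystander: glass beaker, 100 mm wide, 139 mm high, origin under its middle
- stir_flask: bystander: conical flask, 81 mm wide, 122 mm high, origin under its middle
- timer: bystander: white bench timer, 52 x 66 x 21 mm, origin under its middle
- spanner: bystander: spanner lying flat, 24 x 128 x 6 mm, origin under its middle, lies along its y

How it is judged:
On the way, in this order (a step that is already met when the one before it is completed fails the run):
1. the drift is out of its hole and bears on the cup's rim (contact force between drift and cup above 3 N and height (world z) of drift above 0.07 m), for 0.02 s.
2. square to within 0.025 rad, the cup stands still under a steady push of more than 16 N from the drift: it is bottomed (contact force between drift and cup above 16 N and linear speed of cup below 0.002 m/s and angular speed of cup below 0.05 rad/s and angle between the z axis of cup_rim and the z axis of housing_face, either way round below 0.025 rad), for 0.15 s.
At the end, for the whole second after the job is handed in: the cup, once bottomed, is still down (cup_rim less than 16 mm above housing_face) and square to within 0.025 rad; the drift stands in its hole, its tip at least 35 mm below the hole's mouth, within 0.2 rad of upright and at rest; bystanders are where they were (z of cup_rim in the frame of housing_face below 0.016 m and angle between the z axis of cup_rim and the z axis of housing_face, either way round below 0.025 rad and horizontal distance between drift and drift_hole below 0.008 m and z of drift in the frame of drift_hole below -0.035 m and angle between drift's own z axis and vertical below 0.2 rad and linear speed of drift below 0.02 m/s); the robot touches nothing.
It fails at once if the cup cocks in the bore by more than 0.08 rad (4.6 degrees) (angle between the z axis of cup_rim and the z axis of housing_face, either way round above 0.08 rad).
It fails at once if the drift is driven onto the cup with more than 40 N (contact force between drift and cup above 40 N).
It fails at once if the fingers or the arm press the cup themselves (contact force between any of the fingers, the arm and cup above 3 N).
It fails at once if a bystander (beaker, flask, timer or spanner) is moved by more than 20 mm (distance of any of beaker_800, stir_flask, timer, spanner from where it was at the start of the episode above 0.02 m).
It also fails if it takes over 72 s, if anything falls off the work surface, if the arm or the gripper's body presses on something with over 40 N, if the wrist force passes 120 N, or if a joint passes its speed limit or range.

## Working session

There is one attempt and no reset: what is moved stays moved. The work goes in short steps, Python scripts to look and compute and a tool call to move; the robot and the scene stay as the last step left them, time stands still between calls to the robot, and variables do not carry over. Pictures are saved under pics/ and viewed, about 8 in all and at most 12, crops included, and the job is handed in when it is done.

Besides the shell and the picture viewer there is one more tool, called as name([rows], argument=value, ...), one row to a line, values as JSON. apply_moves: Moves the arm, as the interface text tells. Its arguments: {"type":"object","properties":{"motion":{"type":"array"},"grip_force":{"type":"number"}},"required":["motion"]}

```bash
mkdir -p pics; python3 - <<'E'
from workcell import sensors,cams,env
import cv2
print(sensors.get_state())
for n in("scene","top"):
    cv2.imwrite(f"pics/{n}0.png",cams.camera(n)); print(cams.camera_model(n))
E
```

```text
{'time_s': 0.0, 'joints': array([ 1.27250562,  0.50832664, -0.23752452,  1.50114867,  0.12566965,
        1.14886953, -0.15480125]), 'joint_velocities': array([ 1.85310545e-04, -4.45651913e-04,  3.11161277e-04, -2.27733557e-05,
        5.19253475e-04,  1.60543936e-04,  4.37482140e-04]), 'joint_efforts': array([-2.69857828e-04, -6.20586634e+01, -2.18667783e+00, -2.49652380e+01,
        1.26422194e-02,  1.19762876e-02,  4.52633242e-05]), 'tool_pos': array([ 0.245308  , -0.57430107,  0.23043113]), 'eef_rot': array([ 9.79687368e-01,  2.00529004e-01, -1.79411501e-04, -8.65045668e-04]), 'ft_force': array([0.17333485, 0.8313033 , 0.433117  ]), 'ft_torque': array([-0.04013968, -0.01761518,  0.01014661]), 'grip_width': 0.08534166823120284}
{'fx': 486.2214000217218, 'fy': 486.2214000217218, 'cx': 318.08380943489266, 'cy': 238.98382508774696, 'distortion': array([-0.09064066,  0.        ,  0.        ,  0.        ,  0.        ]), 'origin': array([0.17453999, 0.56923715, 0.62459723]), 'orientation': array([-0.33054239,  0.84551389, -0.390807  ,  0.15204565])}
{'fx': 578.6036450879205, 'fy': 578.6036450879205, 'cx': 325.6323560632373, 'cy': 248.29420797311647, 'distortion': array([0.0513711, 0.       , 0.       , 0.       , 0.       ]), 'origin': array([0.45275208, 0.08502229, 1.00719958]), 'orientation': array([-0.69548596,  0.71433689, -0.05553013,  0.05420779])}
```

View pics/scene0.png

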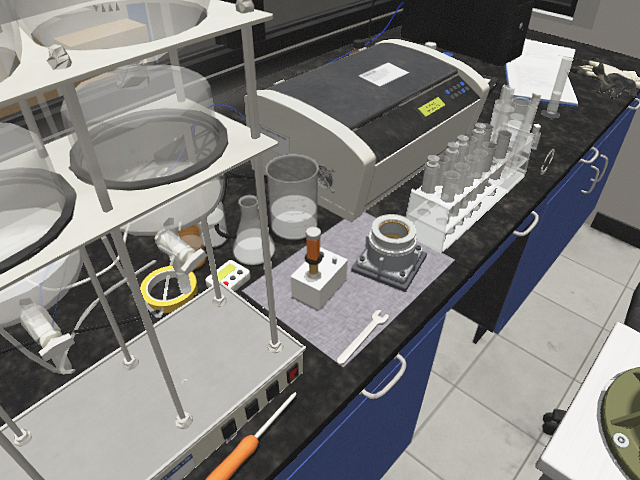

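View pics/top0.png

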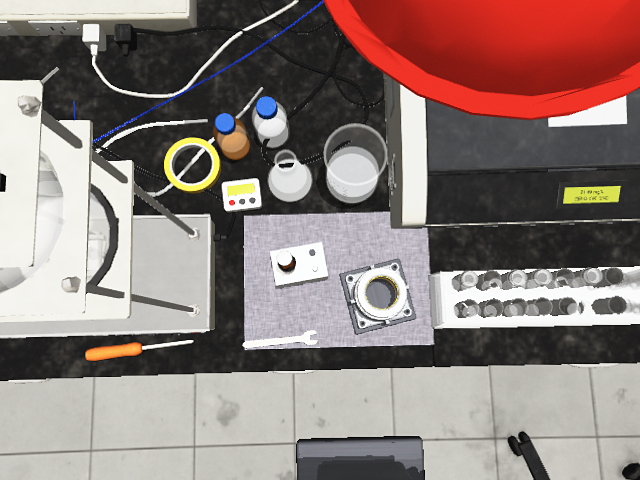

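```bash
cat > h.py <<'E'
import numpy as np,cv2
from scipy.spatial.transform import Rotation as R
from workcell import sensors,cams,env
def ray(n,uv):
    m=cams.camera_model(n);K=np.array([[m['fx'],0,m['cx']],[0,m['fy'],m['cy']],[0,0,1]])
    p=cv2.undistortPoints(np.array(uv,float).reshape(-1,1,2),K,m['distortion']).reshape(-1,2)
    d=R.from_quat(m['orientation']).apply(np.c_[p,np.ones(len(p))])
    return m['origin'],d
def onz(n,uv,z):
    o,d=ray(n,uv); return o+d*((z-o[2])/d[:,2])[:,None]
def proj(n,P):
    m=cams.camera_model(n);K=np.array([[m['fx'],0,m['cx']],[0,m['fy'],m['cy']],[0,0,1]])
    r=R.from_quat(m['orientation']).inv()
    return cv2.projectPoints(np.array(P,float).reshape(-1,1,3),r.as_rotvec(),-r.apply(m['origin']),K,m['distortion'])[0].reshape(-1,2)
def tri(a,b):
    (o1,d1),(o2,d2)=ray('scene',[a]),ray('top',[b]);d1=d1[0];d2=d2[0]
    s=np.linalg.lstsq(np.c_[d1,-d2],o2-o1,rcond=None)[0]
    p,q=o1+s[0]*d1,o2+s[1]*d2
    return (p+q)/2,np.linalg.norm(p-q)
E
python3 - <<'E'
import cv2,numpy as np
a=cv2.imread('pics/scene0.png')[205:305,280:430]; b=cv2.imread('pics/top0.png')[225:345,260:430]
a=cv2.resize(a,(800,533),interpolation=cv2.INTER_CUBIC);b=cv2.resize(b,(800,565),interpolation=cv2.INTER_CUBIC)
cv2.imwrite('pics/a1.png',a);cv2.imwrite('pics/b1.png',b)
E
```

```text
(no output)
```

View pics/a1.png

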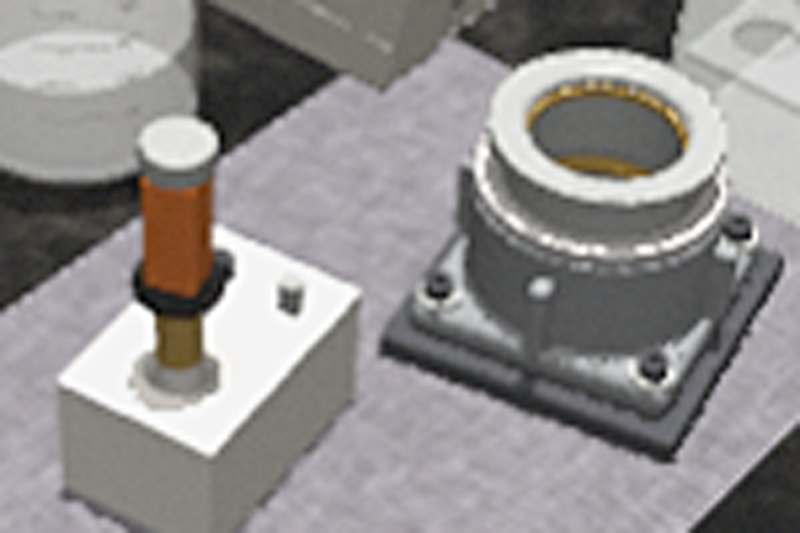

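View pics/b1.png

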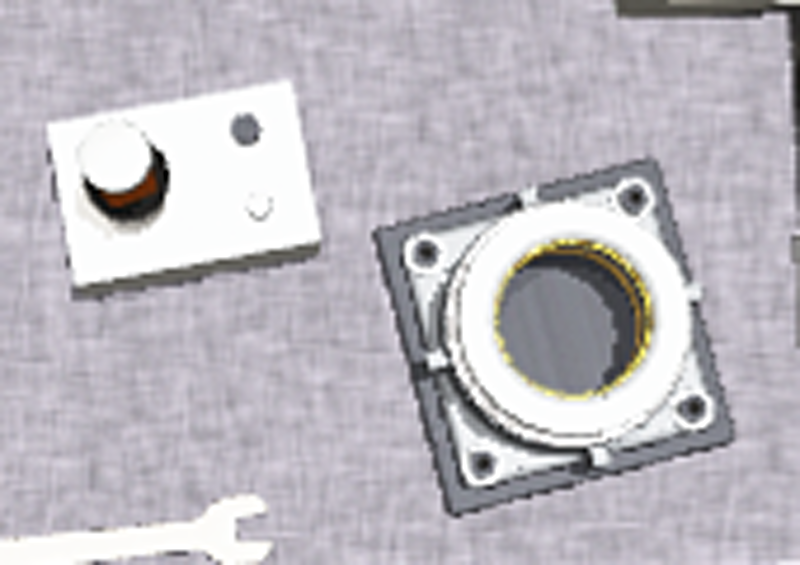

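```bash
python3 - <<'E'
from h import *
np.set_printoptions(precision=4,suppress=True)
s=lambda x,y:(x/5.3333+280-.4,y/5.3333+205-.4); t=lambda x,y:(x/4.706+260-.4,y/4.706+225-.4)
print('head tri',tri(s(178,145),t(115,157)),'plane z.141',onz('top',[t(115,157)],.141),onz('scene',[s(178,145)],.141))
C=onz('top',[t(48,123),t(292,82),t(322,243),t(75,287-15)],.048);print('block top',C,C.mean(0)); 
C2=onz('scene',[s(60,380),s(210,455),s(360,290),s(205,222)],.048);print('block scene',C2)
e=C[1]-C[0];print('block long ang',np.degrees(np.arctan2(e[1],e[0])))
print('pins',onz('top',[t(246,129),t(259,207)],.06))
# cup: white mask in both
for n,x0,y0,w,h in(('top',340,255,80,75),('scene',360,210,65,50)):
    im=cv2.imread(f'pics/{n}0.png');g=im.min(2)
    for thr in (215,):
        m=(g>thr).astype(np.uint8)*255;q=np.zeros_like(m);q[y0:y0+h,x0:x0+w]=m[y0:y0+h,x0:x0+w]
        cs,_=cv2.findContours(q,cv2.RETR_CCOMP,cv2.CHAIN_APPROX_NONE)
        for c in cs:
            if len(c)>40:
                el=cv2.fitEllipse(c);print(n,len(c),el,onz(n,[el[0]],.0885))
print('faces')
im=cv2.imread('pics/scene0.png')
for v in range(240,262,2): print(v,[tuple(int(k) for k in im[v,u]) [2] if im[v,u,2]>im[v,u,0]+40 else 0 for u in range(304,324)])
im=cv2.imread('pics/top0.png')
for v in range(256,274): print(v,[int(im[v,u,2]) if int(im[v,u,2])>int(im[v,u,0])+40 else 0 for u in range(276,300)])
E
```

```text
head tri (array([0.5753, 0.1449, 0.1422]), np.float64(0.0005925034722606343)) plane z.141 [[0.5753 0.1448 0.141 ]] [[0.5767 0.1439 0.141 ]]
block top [[0.6013 0.1749 0.048 ]
 [0.6138 0.0876 0.048 ]
 [0.5557 0.0785 0.048 ]
 [0.5478 0.166  0.048 ]] [0.5797 0.1267 0.048 ]
block scene [[0.6018 0.1722 0.048 ]
 [0.5451 0.164  0.048 ]
 [0.5593 0.0761 0.048 ]
 [0.6194 0.0857 0.048 ]]
block long ang -81.85919151677585
pins [[0.5954 0.1042 0.06  ]
 [0.5677 0.1003 0.06  ]]
top 62 ((342.0675048828125, 350.8197326660156), (38.692623138427734, 71.27207946777344), 0.0) [[0.4339 0.06   0.0885]]
top 234 ((380.9046936035156, 292.05029296875), (52.74099349975586, 61.44441604614258), 125.41731262207031) [[ 0.524  -0.0044  0.0885]]
top 102 ((381.76220703125, 292.026611328125), (35.78926467895508, 36.16010284423828), 136.9586944580078) [[ 0.524  -0.0058  0.0885]]
scene 104 ((393.54052734375, 228.27978515625), (25.92033576965332, 43.18389129638672), 97.59527587890625) [[ 0.5234 -0.005   0.0885]]
scene 81 ((393.58203125, 228.61856079101562), (21.810510635375977, 33.895721435546875), 97.6205062866211) [[ 0.5
[... 1808 characters left out ...]
266 [0, 0, 0, 0, 0, 0, 79, 81, 80, 78, 87, 100, 99, 96, 91, 65, 0, 0, 0, 0, 0, 0, 0, 0]
267 [0, 0, 0, 0, 0, 0, 0, 96, 104, 102, 98, 95, 72, 0, 0, 0, 0, 0, 0, 0, 0, 0, 0, 0]
268 [0, 0, 0, 0, 0, 0, 0, 69, 92, 95, 55, 0, 0, 0, 0, 0, 0, 0, 0, 0, 0, 0, 0, 0]
269 [0, 0, 0, 0, 0, 0, 0, 0, 0, 0, 0, 0, 0, 0, 0, 0, 0, 0, 0, 0, 0, 0, 0, 0]
270 [0, 0, 0, 0, 0, 0, 0, 0, 0, 0, 0, 0, 0, 0, 0, 0, 0, 0, 0, 0, 0, 0, 0, 0]
271 [0, 0, 0, 0, 0, 0, 0, 0, 0, 0, 0, 0, 0, 0, 0, 0, 0, 0, 0, 0, 0, 0, 0, 0]
272 [0, 0, 0, 0, 0, 0, 0, 0, 0, 0, 0, 0, 0, 0, 0, 0, 0, 0, 0, 0, 0, 0, 0, 0]
273 [0, 0, 0, 0, 0, 0, 0, 0, 0, 0, 0, 0, 0, 0, 0, 0, 0, 0, 0, 0, 0, 0, 0, 0]<stdin>:20: RuntimeWarning: overflow encountered in scalar add
```

```bash
python3 - <<'E'
from h import *
np.set_printoptions(precision=4,suppress=True)
for n,ps in(('scene',[(306.6,257.8),(315.3,260.8),(319.6,255.5)]),('top',[(281.5,266),(284.5,268.8),(289,267.2),(292.7,265.3),(292.7,260.5)])):
    P=onz(n,ps,.087);print(n,P[:,:2]);d=np.diff(P,axis=0);print(np.degrees(np.arctan2(d[:,1],d[:,0])),np.linalg.norm(d,axis=1))
# predicted grip bottom corners for yaws
for yaw in (0,15,30,45,60,75):
    c=np.array([(1,1),(1,-1),(-1,-1),(-1,1)])*.009;c=R.from_euler('z',yaw,degrees=True).apply(np.c_[c,np.zeros(4)])+[.576,.1445,.087]
    print(yaw,proj('scene',c).round(1).tolist())
# orange bounds
im=cv2.imread('pics/scene0.png').astype(int);m=im[...,2]-im[...,0]>30
for v in (252,254,256,257,258,259,260,261): print(v,im[v,303:322].tolist())
E
```

```text
scene [[0.5836 0.1521]
 [0.5683 0.1477]
 [0.5718 0.1336]]
[-164.0223  -76.0855] [0.0159 0.0145]
top [[0.57   0.1528]
 [0.5654 0.1481]
 [0.5678 0.1408]
 [0.5707 0.1348]
 [0.5784 0.1347]]
[-134.4646  -71.7727  -64.0691   -1.0183] [0.0066 0.0076 0.0066 0.0078]
0 [[305.4, 257.8], [313.0, 252.4], [321.0, 257.4], [313.5, 263.0]]
15 [[305.7, 259.2], [311.0, 252.6], [320.6, 256.1], [315.5, 262.7]]
30 [[306.5, 260.5], [309.1, 253.2], [319.8, 254.8], [317.4, 262.1]]
45 [[307.8, 261.5], [307.6, 254.1], [318.5, 253.8], [319.0, 261.3]]
60 [[309.5, 262.4], [306.4, 255.2], [316.8, 253.0], [320.1, 260.1]]
75 [[311.4, 262.8], [305.6, 256.5], [315.0, 252.5], [320.8, 258.8]]
252 [[166, 158, 161], [164, 158, 162], [174, 163, 166], [148, 143, 154], [40, 74, 127], [27, 68, 131], [28, 67, 129], [26, 67, 126], [34, 71, 129], [39, 73, 133], [32, 70, 130], [37, 73, 133], [36, 76, 135], [27, 66, 125], [31, 62, 113], [22, 58, 110], [44, 66, 108], [79, 83, 95], [93, 86, 81]]
254 [[163, 157, 161], [164, 157, 162], [136, 128, 128], [68, 69, 84], [21, 60, 115], [33, 72, 132], [34, 71, 132], [32, 70, 128], [28, 71, 
[... 1162 characters left out ...]
 110], [28, 65, 118], [32, 70, 129], [30, 75, 143], [32, 71, 125], [33, 44, 62], [33, 29, 28], [35, 34, 36], [34, 36, 36], [30, 30, 32]]
260 [[185, 176, 181], [158, 152, 155], [68, 67, 66], [10, 10, 11], [29, 30, 26], [40, 37, 37], [38, 36, 32], [35, 35, 27], [36, 31, 28], [28, 36, 45], [20, 39, 66], [32, 51, 89], [32, 59, 109], [31, 51, 86], [28, 31, 29], [37, 40, 37], [42, 46, 50], [19, 18, 23], [114, 113, 114]]
261 [[181, 173, 179], [184, 178, 182], [152, 150, 152], [35, 36, 36], [13, 15, 15], [26, 26, 28], [37, 37, 37], [40, 43, 41], [41, 38, 39], [35, 35, 29], [34, 34, 29], [36, 33, 31], [36, 34, 25], [31, 30, 28], [35, 36, 33], [40, 42, 41], [26, 27, 30], [67, 64, 65], [205, 208, 206]]
```

apply_moves([
  [0,[0.01,-0.01,-0.025],[0,0,0]],
  [0,[0.02,-0.018,-0.025],[0,0,0]],
  [0,[0.027,-0.0245,0],[0,0,0]],
  [0,[0.027,-0.0245,0],[0,0,0]],
  [0,[0.027,-0.0245,0],[0,0,0]],
  [0,[0.027,-0.0245,0],[0,0,0]],
  [0,[0.027,-0.0245,0],[0,0,0]],
  [0,[0.027,-0.0245,0],[0,0,0]],
], grip_force=100)

```text
time_s: 0.77
tool_pos: [0.3504, -0.3363, 0.2777]
eef_rot: [0.981, 0.192, -0.003, -0.003]
ft_force: [0.2, 0.3, 0.2]
grip_width: 0.0853
```

apply_moves([
  [0,[0.026,-0.024,0],[0,0,0]],
  [0,[0.026,-0.024,0],[0,0,0]],
  [0,[0.026,-0.024,0],[0,0,0]],
  [0,[0.026,-0.024,0],[0,0,0]],
  [0,[0.026,-0.024,0],[0,0,0]],
  [0,[0.026,-0.024,0],[0,0,0]],
  [0,[0.026,-0.024,0],[0,0,0]],
  [0,[0.026,-0.024,0],[0,0,0]],
])

```text
time_s: 1.43
tool_pos: [0.4719, -0.0656, 0.2773]
eef_rot: [0.981, 0.192, -0.004, -0.004]
ft_force: [0.4, -0.2, 0.3]
grip_width: 0.0853
```

apply_moves([
  [0,[0.026,-0.024,0],[0,0,0]],
  [0,[0.026,-0.024,0],[0,0,0]],
  [0,[0.026,-0.024,0],[0,0,0]],
  [0,[0.026,-0.024,0],[0,0,0]],
  [0,[0.026,-0.024,0],[0,0,0]],
  [0,[0.02,-0.018,0],[0,0,0]],
  [0,[0,0,0],[0,0,6.5]],
  [0,[0,0,0],[0,0,0]],
])

```text
time_s: 2.1
tool_pos: [0.561, 0.1382, 0.2742]
eef_rot: [0.99, 0.139, -0.007, -0.006]
ft_force: [0.7, -0.0, -1.1]
grip_width: 0.0851
```

```bash
cat >> h.py <<'E'
def goto(x,y,z=None,yaw=15.0):
    """tool-frame shift and rotvec (deg) to world x,y,z with tool down and tool x at yaw"""
    s=sensors.get_state();p=s['tool_pos'];r=R.from_quat(s['eef_rot'])
    g=R.from_euler('z',yaw,degrees=True)*R.from_euler('x',180,degrees=True)
    d=np.array([x,y,p[2] if z is None else z])-p
    print('pos',p.round(4),'shift',r.inv().apply(d).round(4),'turn',np.degrees((r.inv()*g).as_rotvec()).round(2),'F',s['ft_force'].round(1),'w',round(s['grip_width'],4),'t',round(s['time_s'],2))
E
python3 -c "
from h import *
goto(.576,.1445)"
```

```text
pos [0.561  0.1382 0.2742] shift [ 0.0162 -0.002  -0.0002] turn [-0.73  0.68  0.97] F [ 0.7 -0.  -1.1] w 0.0851 t 2.1
```

apply_moves([
  [0,[0.016,-0.002,0],[-0.7,0.7,1.0]],
  [0,[0,0,0.03],[0,0,0]],
  [0,[0,0,0.03],[0,0,0]],
  [0,[0,0,0.03],[0,0,0]],
  [0,[0,0,0.03],[0,0,0]],
  [0,[0,0,0.015],[0,0,0]],
  [0,[0,0,0],[0,0,0]],
  [0,[0,0,0],[0,0,0]],
])

```text
time_s: 2.77
tool_pos: [0.5757, 0.1402, 0.1339]
eef_rot: [0.99, 0.14, 0.0, 0.001]
ft_force: [-0.1, -0.9, 0.3]
grip_width: 0.0855
```

```bash
python3 -c "
from h import *
goto(.576,.1445,.089)
cv2.imwrite('pics/s2.png',cv2.resize(cams.camera('scene')[140:300,230:440],(787,600),interpolation=cv2.INTER_CUBIC))"
```

```text
pos [0.5757 0.1402 0.1339] shift [ 0.0014 -0.0042  0.0448] turn [ 0.15 -0.02  1.13] F [-0.1 -0.9  0.3] w 0.0855 t 2.77
```

View pics/s2.png

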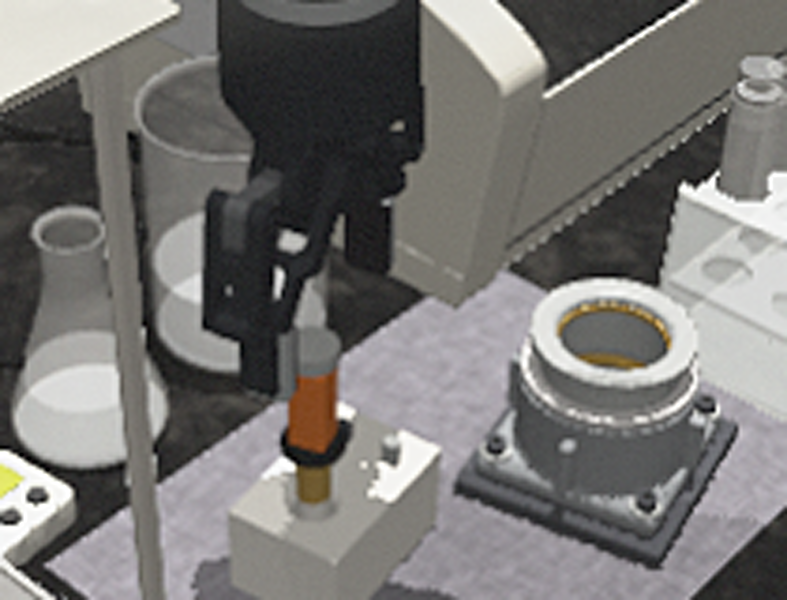

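The fingers straddle the drift (head at about (320,340) in the crop). I'll now descend and close.

apply_moves([
  [0,[0.0014,-0.0042,0.01],[0,0,1.1]],
  [0,[0,0,0.02],[0,0,0]],
  [0,[0,0,0.0145],[0,0,0]],
  [0,[0,0,0],[0,0,0]],
  [0.9,[0,0,0],[0,0,0]],
  [0.9,[0,0,0],[0,0,0]],
  [0.9,[0,0,0],[0,0,0]],
  [0.9,[0,0,0],[0,0,0]],
])

```text
time_s: 3.48
tool_pos: [0.5831, 0.1442, 0.1009]
eef_rot: [0.991, 0.131, 0.009, 0.001]
ft_force: [0.2, -0.2, -0.6]
grip_width: 0.0389
```

apply_moves([
  [1,[0,0,0],[0,0,0]],
  [1,[0,0,0],[0,0,0]],
  [1,[0,0,0],[0,0,0]],
  [1,[0,0,0],[0,0,0]],
  [1,[0,0,0],[0,0,0]],
  [1,[0,0,0],[0,0,0]],
  [1,[0,0,0],[0,0,0]],
  [1,[0,0,0],[0,0,0]],
])

```text
time_s: 4.15
tool_pos: [0.5835, 0.1443, 0.1026]
eef_rot: [0.991, 0.131, 0.01, 0.001]
ft_force: [-0.5, -0.4, -1.1]
grip_width: 0.0202
```

```bash
python3 -c "
from h import *
goto(.576,.1445,.089)"
```

```text
pos [0.5835 0.1443 0.1026] shift [-0.0075 -0.0022  0.0134] turn [ 0.24 -1.17  0.06] F [-0.5 -0.4 -1.1] w 0.0202 t 4.15
```

```bash
python3 -c "
from h import *
s=sensors.get_state();print(s['joints'].round(3),s['joint_efforts'].round(1),s['ft_torque'],s['joint_velocities'].round(3))
cv2.imwrite('pics/s3.png',cv2.resize(cams.camera('scene')[100:300,200:460],(780,600),interpolation=cv2.INTER_CUBIC))"
```

```text
[-0.019  0.609 -0.427  1.751  0.335  0.833 -1.909] [  0.  -62.8  -5.5 -20.1   0.1  -0.1   0. ] [ 0.00938213  0.0053365  -0.01416023] [-0.001  0.002 -0.     0.002 -0.     0.     0.   ]
```

View pics/s3.png

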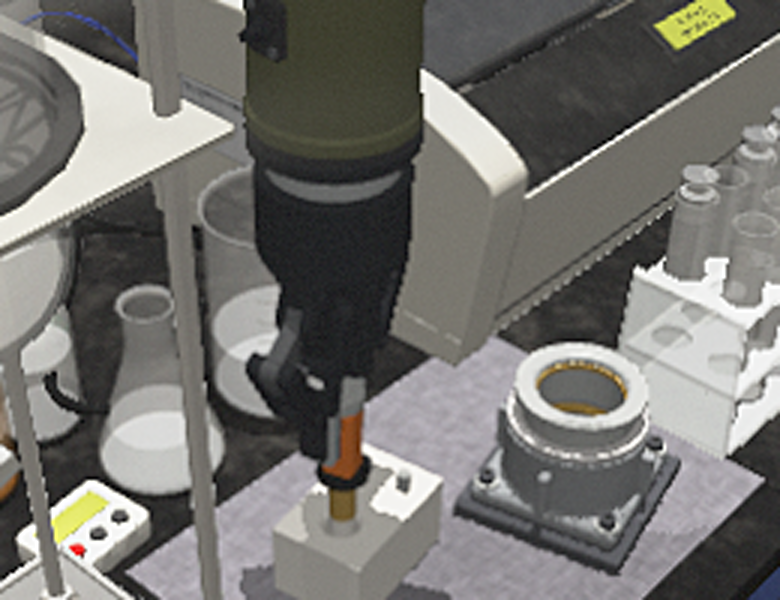

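The grip is too high: the TCP is at 0.1026 where I wanted 0.089, and the width is 20.2 mm. I'll open and try again while watching the force.

apply_moves([
  [0.3,[0,0,0],[0,0,0]],
  [0.3,[0,0,0],[0,0,0]],
  [0.3,[0,0,0],[0,0,0]],
  [0.3,[0,0,0],[0,0,0]],
  [0.3,[-0.0035,-0.001,0],[0,0,0]],
  [0.3,[-0.0035,-0.001,0],[0,-1.0,0]],
  [0.3,[0,0,0],[0,0,0]],
  [0.3,[0,0,0],[0,0,0]],
])

```text
time_s: 4.87
tool_pos: [0.5757, 0.1447, 0.1028]
eef_rot: [0.991, 0.131, 0.001, 0.002]
ft_force: [0.0, 0.4, -0.0]
grip_width: 0.06
```

```bash
python3 -c "
from h import *
goto(.576,.1445,.089)
s=sensors.get_state();print(s['joints'].round(3),s['joint_velocities'].round(3))"
```

```text
pos [0.5757 0.1447 0.1028] shift [0.0003 0.0002 0.0138] turn [ 0.24 -0.11  0.06] F [ 0.   0.4 -0. ] w 0.06 t 4.87
[-0.021  0.608 -0.429  1.753  0.328  0.851 -1.909] [-0.002  0.003 -0.002 -0.005 -0.004  0.014  0.002]
```

apply_moves([
  [0.3,[0,0,0],[0,0,0]],
  [0.3,[0,0,0],[0,0,0]],
  [0.3,[0,0,0],[0,0,0]],
  [0.3,[0,0,0],[0,0,0]],
  [0.3,[0,0,0],[0,0,0]],
  [0.3,[0,0,0.002],[0,0,0]],
  [0.3,[0,0,0.002],[0,0,0]],
  [0.3,[0,0,0.002],[0,0,0]],
])

```text
time_s: 5.53
tool_pos: [0.5762, 0.1448, 0.0968]
eef_rot: [0.991, 0.131, 0.002, 0.002]
ft_force: [0.3, -0.3, 1.1]
grip_width: 0.0596
```

```bash
python3 -c "
from h import *
goto(.576,.1445,.089)
s=sensors.get_state();print(s['joints'].round(3),s['joint_velocities'].round(3),s['joint_efforts'].round(1))"
```

```text
pos [0.5762 0.1448 0.0968] shift [-0.0002  0.0002  0.0078] turn [ 0.24 -0.17  0.06] F [ 0.3 -0.3  1.1] w 0.0596 t 5.53
[-0.024  0.615 -0.426  1.758  0.333  0.837 -1.913] [-0.012  0.033  0.019  0.027  0.021 -0.055 -0.019] [  0.1 -62.5  -5.4 -19.5  -0.    0.1   0. ]
```

apply_moves([
  [0.3,[0,0,0.003],[0,0,0]],
  [0.3,[0,0,0.003],[0,0,0]],
  [0.3,[0,0,0.0015],[0,0,0]],
  [0.3,[0,0,0],[0,0,0]],
  [0.6,[0,0,0],[0,0,0]],
  [0.7,[0,0,0],[0,0,0]],
  [0.7,[0,0,0],[0,0,0]],
  [0.7,[0,0,0],[0,0,0]],
])

```text
time_s: 6.2
tool_pos: [0.5767, 0.1459, 0.0889]
eef_rot: [0.991, 0.131, 0.002, 0.001]
ft_force: [-0.9, 0.7, 4.4]
grip_width: 0.0257
```

```bash
python3 -c "
from h import *
goto(.576,.1445,.089)"
```

```text
pos [0.5767 0.1459 0.0889] shift [-0.001   0.0012 -0.0001] turn [ 0.18 -0.26  0.09] F [-0.9  0.7  4.4] w 0.0257 t 6.2
```

apply_moves([
  [0.7,[0,0,-0.002],[0,0,0]],
  [0.7,[0,0,0],[0,0,0]],
  [1,[0,0,0],[0,0,0]],
  [1,[0,0,0],[0,0,0]],
  [1,[0,0,0],[0,0,0]],
  [1,[0,0,0],[0,0,0]],
  [1,[0,0,0],[0,0,0]],
  [1,[0,0,0],[0,0,0]],
])

```text
time_s: 6.87
tool_pos: [0.5773, 0.1462, 0.092]
eef_rot: [0.991, 0.131, 0.003, 0.001]
ft_force: [0.2, -0.8, 2.1]
grip_width: 0.0177
```

```bash
python3 -c "
from h import *
goto(.576,.1445,.091)"
```

```text
pos [0.5773 0.1462 0.092 ] shift [-0.0017  0.0013  0.001 ] turn [ 0.17 -0.37  0.09] F [ 0.2 -0.8  2.1] w 0.0177 t 6.87
```

apply_moves([
  [1,[0,0,-0.005],[0,0,0]],
  [1,[0,0,-0.01],[0,0,0]],
  [1,[0,0,-0.015],[0,0,0]],
  [1,[0,0,-0.02],[0,0,0]],
  [1,[0,0,-0.025],[0,0,0]],
  [1,[0,0,-0.025],[0,0,0]],
  [1,[0,0,-0.018],[0,0,0]],
  [1,[0,0,0],[0,0,0]],
], grip_force=110)

```text
time_s: 7.53
tool_pos: [0.5756, 0.1469, 0.2171]
eef_rot: [0.991, 0.132, 0.002, 0.0]
ft_force: [-0.2, 0.4, -1.5]
grip_width: 0.0176
```

```bash
python3 -c "
from h import *
goto(.5235,-.0047)
for n,b in(('scene',(100,300,200,460)),('top',(160,360,220,480))):
    im=cams.camera(n);cv2.imwrite('pics/%s4.png'%n,im)
a=cv2.imread('pics/scene4.png')[100:300,240:430];b=cv2.imread('pics/top4.png')[160:360,240:430]
cv2.imwrite('pics/c4.png',np.hstack([cv2.resize(x,(400,420),interpolation=cv2.INTER_CUBIC) for x in(a,b)]))"
```

```text
pos [0.5756 0.1469 0.2171] shift [-0.09    0.1327 -0.0002] turn [ 0.05 -0.23  0.18] F [-0.2  0.4 -1.5] w 0.0176 t 7.53
```

View pics/c4.png

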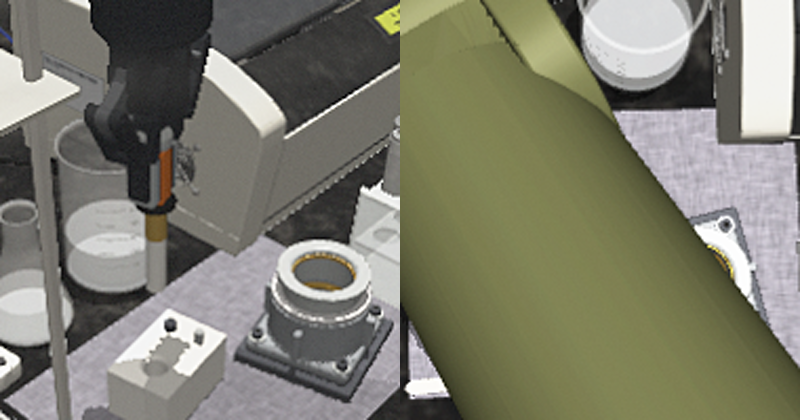

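apply_moves([
  [1,[-0.016,0.02,0],[0,0,0]],
  [1,[-0.016,0.02,0],[0,0,0]],
  [1,[-0.016,0.02,0],[0,0,0]],
  [1,[-0.016,0.02,0],[0,0,0]],
  [1,[-0.016,0.02,0],[0,0,0]],
  [1,[0,0,0.015],[0,-0.2,0.2]],
  [1,[0,0,0.015],[0,0,0]],
  [1,[0,0,0],[0,0,0]],
], grip_force=110)

```text
time_s: 8.3
tool_pos: [0.5135, 0.0217, 0.1725]
eef_rot: [0.991, 0.131, -0.011, 0.0]
ft_force: [-0.2, 0.3, -0.8]
grip_width: 0.0179
```

```bash
python3 -c "
from h import *
print('hole',onz('scene',[(313.4,274.5)],.048))
goto(.5235,.0283,.180)"
```

```text
hole [[0.57620941 0.14411134 0.048     ]]
pos [0.5135 0.0217 0.1725] shift [ 0.0112 -0.0037 -0.0077] turn [-0.11  1.22  0.02] F [-0.2  0.3 -0.8] w 0.0179 t 8.3
```

apply_moves([
  [1,[0,0,-0.006],[0,0,0]],
  [1,[0,0,-0.002],[0,0.6,0]],
  [1,[0.004,-0.001,0],[0,0.6,0]],
  [1,[0.004,-0.001,0],[0,0,0]],
  [1,[0.003,-0.001,0],[0,0,0]],
  [1,[0,0,0],[0,0,0]],
  [1,[0,0,0],[0,0,0]],
  [1,[0,0,0],[0,0,0]],
])

```text
time_s: 8.97
tool_pos: [0.5247, 0.0307, 0.1818]
eef_rot: [0.991, 0.133, 0.0, -0.002]
ft_force: [-0.1, 0.1, -0.7]
grip_width: 0.0177
```

```bash
python3 -c "
from h import *
goto(.5235,.0283,.176)"
```

```text
pos [0.5247 0.0307 0.1818] shift [-0.0018  0.002   0.0058] turn [-0.21 -0.07  0.24] F [-0.1  0.1 -0.7] w 0.0177 t 8.97
```

apply_moves([
  [1,[-0.0018,0.002,0.001],[0,0,0]],
  [1,[0,0,0.001],[0,0,0]],
  [1,[0,0,0.001],[0,0,0]],
  [1,[0,0,0.001],[0,0,0]],
  [1,[0,0,0.001],[0,0,0]],
  [1,[0,0,0.0007],[0,0,0]],
  [1,[0,0,0.0007],[0,0,0]],
  [1,[0,0,0.0007],[0,0,0]],
])

```text
time_s: 9.63
tool_pos: [0.523, 0.0278, 0.1739]
eef_rot: [0.991, 0.132, 0.0, -0.002]
ft_force: [0.0, 0.1, -1.4]
grip_width: 0.0177
```

```bash
python3 -c "
from h import *
goto(.5235,.0283,.174)"
```

```text
pos [0.523  0.0278 0.1739] shift [ 0.0006 -0.0004 -0.0001] turn [-0.2  -0.03  0.22] F [ 0.   0.1 -1.4] w 0.0177 t 9.63
```

apply_moves([
  [1,[0,0,0.0006],[0,0,0]],
  [1,[0,0,0.0006],[0,0,0]],
  [1,[0,0,0.0006],[0,0,0]],
  [1,[0,0,0.0006],[0,0,0]],
  [1,[0,0,0.0006],[0,0,0]],
  [1,[0,0,0.0006],[0,0,0]],
  [1,[0,0,0.0006],[0,0,0]],
  [1,[0,0,0.0006],[0,0,0]],
])

```text
time_s: 10.3
tool_pos: [0.5232, 0.0279, 0.1711]
eef_rot: [0.991, 0.132, 0.001, -0.001]
ft_force: [-2.0, -0.5, 5.6]
grip_width: 0.0177
```

apply_moves([
  [1,[0,0,-0.004],[0,0,0]],
  [1,[-0.0015,0.006,-0.004],[0,0,0]],
  [1,[-0.0035,0.013,0],[0,0,0]],
  [1,[-0.0035,0.013,0],[0,0,0]],
  [1,[-0.0035,0.013,0],[0,0,0]],
  [1,[-0.0025,0.01,0],[0,0,0]],
  [1,[-0.0015,0.005,0],[0,0,0]],
  [1,[0,0,0],[0,0,0]],
])

```text
time_s: 10.97
tool_pos: [0.5241, -0.0382, 0.1811]
eef_rot: [0.991, 0.133, 0.002, -0.001]
ft_force: [-0.2, -0.2, -1.5]
grip_width: 0.0178
```

```bash
python3 -c "
from h import *
goto(.5235,-.0377,.175)"
```

```text
pos [ 0.5241 -0.0382  0.1811] shift [-0.0005 -0.0006  0.0061] turn [-0.1  -0.2   0.31] F [-0.2 -0.2 -1.5] w 0.0178 t 10.97
```

apply_moves([
  [1,[0,0,0.001],[0,0,0]],
  [1,[0,0,0.001],[0,0,0]],
  [1,[0,0,0.001],[0,0,0]],
  [1,[0,0,0.0008],[0,0,0]],
  [1,[0,0,0.0006],[0,0,0]],
  [1,[0,0,0.0006],[0,0,0]],
  [1,[0,0,0.0006],[0,0,0]],
  [1,[0,0,0.0006],[0,0,0]],
])

```text
time_s: 11.63
tool_pos: [0.5242, -0.0347, 0.1744]
eef_rot: [0.991, 0.135, 0.002, -0.002]
ft_force: [0.3, 0.1, -1.2]
grip_width: 0.0177
```

apply_moves([
  [1,[0,0,0.0006],[0,0,0]],
  [1,[0,0,0.0006],[0,0,0]],
  [1,[0,0,0.0006],[0,0,0]],
  [1,[0,0,0.0006],[0,0,0]],
  [1,[0,0,0.0006],[0,0,0]],
  [1,[0,0,0.0006],[0,0,0]],
  [1,[0,0,0.0006],[0,0,0]],
  [1,[0,0,0.0006],[0,0,0]],
])

```text
time_s: 12.3
tool_pos: [0.5244, -0.0344, 0.1714]
eef_rot: [0.991, 0.135, 0.003, -0.001]
ft_force: [-0.9, -0.3, 5.4]
grip_width: 0.0178
```

apply_moves([
  [1,[0,0,-0.004],[0,0,0]],
  [1,[0.004,-0.002,-0.004],[0,0,0]],
  [1,[0.008,-0.0045,0],[0,0,0.5]],
  [1,[0.008,-0.0045,0],[0,0,0]],
  [1,[0.008,-0.0045,0],[0,0,0]],
  [1,[0.006,-0.003,0],[0,0,0]],
  [1,[0.0035,-0.0015,0],[0,0,0]],
  [1,[0,0,0],[0,0,0]],
])

```text
time_s: 12.97
tool_pos: [0.5596, -0.001, 0.1803]
eef_rot: [0.991, 0.131, 0.003, -0.002]
ft_force: [0.2, -1.7, -0.7]
grip_width: 0.0179
```

```bash
python3 -c "
from h import *
goto(.5565,-.0047,.175)"
```

```text
pos [ 0.5596 -0.001   0.1803] shift [-0.004   0.0028  0.0053] turn [-0.18 -0.4   0.02] F [ 0.2 -1.7 -0.7] w 0.0179 t 12.97
```

apply_moves([
  [1,[-0.002,0.0015,0.001],[0,-0.4,0]],
  [1,[-0.002,0.0013,0.001],[0,0,0]],
  [1,[0,0,0.001],[0,0,0]],
  [1,[0,0,0.0008],[0,0,0]],
  [1,[0,0,0.0006],[0,0,0]],
  [1,[0,0,0.0006],[0,0,0]],
  [1,[0,0,0.0006],[0,0,0]],
  [1,[0,0,0.0006],[0,0,0]],
])

```text
time_s: 13.63
tool_pos: [0.555, -0.0064, 0.1727]
eef_rot: [0.991, 0.13, -0.002, -0.001]
ft_force: [-0.6, -0.5, -1.1]
grip_width: 0.0177
```

apply_moves([
  [1,[0,0,0.0006],[0,0,0]],
  [1,[0,0,0.0006],[0,0,0]],
  [1,[0,0,0.0006],[0,0,0]],
  [1,[0,0,0.0006],[0,0,0]],
  [1,[0,0,0.0006],[0,0,0]],
  [1,[0,0,0.0006],[0,0,0]],
  [1,[0,0,0.0006],[0,0,0]],
  [1,[0,0,0.0006],[0,0,0]],
])

```text
time_s: 14.3
tool_pos: [0.5551, -0.0063, 0.1715]
eef_rot: [0.992, 0.13, -0.001, -0.0]
ft_force: [-1.8, -0.1, 5.9]
grip_width: 0.0179
```

```bash
python3 -c "
from h import *
goto(.5565,-.0047,.175)"
```

```text
pos [ 0.5551 -0.0063  0.1715] shift [ 0.0018 -0.0012 -0.0035] turn [-0.03  0.07 -0.05] F [-1.8 -0.1  5.9] w 0.0179 t 14.3
```

apply_moves([
  [1,[0,0,0.0009],[0,0,0]],
  [1,[0,0,0.001],[0,0,0]],
  [1,[0,0,0.001],[0,0,0]],
  [1,[0,0,0.001],[0,0,0]],
  [1,[0,0,0.001],[0,0,0]],
  [1,[0,0,0.001],[0,0,0]],
  [1,[0,0,0.001],[0,0,0]],
  [1,[0,0,0.001],[0,0,0]],
])

```text
time_s: 14.97
tool_pos: [0.555, -0.006, 0.1692]
eef_rot: [0.991, 0.13, 0.001, 0.001]
ft_force: [-1.8, 0.2, 6.9]
grip_width: 0.0175
```

apply_moves([
  [1,[0,0,-0.005],[0,0,0]],
  [1,[-0.005,-0.0015,-0.004],[0,0,0]],
  [1,[-0.012,-0.0035,0],[0,0,0]],
  [1,[-0.012,-0.0035,0],[0,0,0]],
  [1,[-0.012,-0.0035,0],[0,0,0]],
  [1,[-0.01,-0.003,0],[0,0,0]],
  [1,[-0.006,-0.0015,0],[0,0,0]],
  [1,[0,0,0],[0,0,0]],
])

```text
time_s: 15.63
tool_pos: [0.4921, -0.0041, 0.1799]
eef_rot: [0.991, 0.13, 0.002, 0.001]
ft_force: [-0.3, -0.6, -1.7]
grip_width: 0.0178
```

```bash
python3 -c "
from h import *
goto(.4905,-.0047,.174)"
```

```text
pos [ 0.4921 -0.0041  0.1799] shift [-0.0017  0.0001  0.0059] turn [ 0.19 -0.19 -0.01] F [-0.3 -0.6 -1.7] w 0.0178 t 15.63
```

Next I'll find contact on the -x side, starting with gentle rows.

apply_moves([
  [1,[-0.0015,0,0.0015],[0,0,0]],
  [1,[0,0,0.0015],[0,0,0]],
  [1,[0,0,0.001],[0,0,0]],
  [1,[0,0,0.0008],[0,0,0]],
  [1,[0,0,0.0006],[0,0,0]],
  [1,[0,0,0.0006],[0,0,0]],
  [1,[0,0,0.0006],[0,0,0]],
  [1,[0,0,0.0006],[0,0,0]],
])

```text
time_s: 16.3
tool_pos: [0.4931, -0.0044, 0.1722]
eef_rot: [0.991, 0.13, 0.003, 0.001]
ft_force: [0.6, 0.5, -0.4]
grip_width: 0.0176
```

apply_moves([
  [1,[0,0,0.0009],[0,0,0]],
  [1,[0,0,0.001],[0,0,0]],
  [1,[0,0,0.001],[0,0,0]],
  [1,[0,0,0.001],[0,0,0]],
  [1,[0,0,0.001],[0,0,0]],
  [1,[0,0,0.001],[0,0,0]],
  [1,[0,0,0.001],[0,0,0]],
  [1,[0,0,0.001],[0,0,0]],
])

```text
time_s: 16.97
tool_pos: [0.4932, -0.0043, 0.1673]
eef_rot: [0.991, 0.13, 0.004, 0.002]
ft_force: [-1.2, 0.6, 6.0]
grip_width: 0.018
```

apply_moves([
  [1,[0,0,-0.004],[0,0,0]],
  [1,[0.005,0.0015,-0.003],[0,0,0]],
  [1,[0.012,0.0035,0],[0,-0.3,0]],
  [1,[0.012,0.0035,0],[0,0,0]],
  [1,[0.012,0.0035,0],[0,0,0]],
  [1,[0.01,0.003,0],[0,0,0]],
  [1,[0.006,0.0015,0],[0,0,0]],
  [1,[0,0,0],[0,0,0]],
])

```text
time_s: 17.63
tool_pos: [0.557, -0.0059, 0.1765]
eef_rot: [0.992, 0.13, 0.002, 0.003]
ft_force: [-0.1, -0.5, -0.7]
grip_width: 0.0177
```

```bash
python3 -c "
from h import *
goto(.5565,-.0047,.172)"
```

```text
pos [ 0.557  -0.0059  0.1765] shift [-0.0002 -0.0013  0.0045] turn [ 0.35 -0.18 -0.07] F [-0.1 -0.5 -0.7] w 0.0177 t 17.63
```

apply_moves([
  [1,[0,-0.0013,0.0015],[0.3,0,0]],
  [1,[0,0,0.0015],[0,0,0]],
  [1,[0,0,0.001],[0,0,0]],
  [1,[0,0,0.001],[0,0,0]],
  [1,[0,0,0.001],[0,0,0]],
  [1,[0,0,0.001],[0,0,0]],
  [1,[0,0,0.001],[0,0,0]],
  [1,[0,0,0.001],[0,0,0]],
])

```text
time_s: 18.3
tool_pos: [0.555, -0.0044, 0.1683]
eef_rot: [0.992, 0.13, 0.002, 0.0]
ft_force: [-1.0, -0.2, 5.6]
grip_width: 0.0182
```

apply_moves([
  [1,[0,0,0.001],[0,0,0]],
  [1,[0,0,0.001],[0,0,0]],
  [1,[0,0,0.001],[0,0,0]],
  [1,[0,0,0.001],[0,0,0]],
  [1,[0,0,0.001],[0,0,0]],
  [1,[0,0,0.001],[0,0,0]],
  [1,[0,0,0.001],[0,0,0]],
  [1,[0,0,0.001],[0,0,0]],
])

```text
time_s: 18.97
tool_pos: [0.5547, -0.0041, 0.1664]
eef_rot: [0.991, 0.13, 0.004, 0.002]
ft_force: [-2.0, 0.0, 5.5]
grip_width: 0.0178
```

apply_moves([
  [1,[0,0,0.0011],[0,0,0]],
  [1,[0,0,0.0011],[0,0,0]],
  [1,[0,0,0.0011],[0,0,0]],
  [1,[0,0,0.0011],[0,0,0]],
  [1,[0,0,0.0011],[0,0,0]],
  [1,[0,0,0.0011],[0,0,0]],
  [1,[0,0,-0.004],[0,0,0]],
  [1,[-0.004,-0.001,-0.004],[0,0,0]],
])

```text
time_s: 19.63
tool_pos: [0.55, -0.0039, 0.1728]
eef_rot: [0.991, 0.13, 0.006, 0.004]
ft_force: [0.9, -0.1, -1.3]
grip_width: 0.0178
```

apply_moves([
  [1,[-0.008,-0.002,-0.001],[0,-0.3,0]],
  [1,[-0.012,-0.0035,0],[0,0,0]],
  [1,[-0.012,-0.0035,0],[0,0,0]],
  [1,[-0.012,-0.0035,0],[0,0,0]],
  [1,[-0.007,-0.002,0],[0,0,0]],
  [1,[-0.003,-0.001,0],[0,0,0]],
  [1,[0,0,0],[0,0,0]],
  [1,[0,0,0],[0,0,0]],
])

```text
time_s: 20.3
tool_pos: [0.4877, -0.003, 0.1747]
eef_rot: [0.992, 0.13, 0.003, 0.004]
ft_force: [0.6, -0.4, -1.4]
grip_width: 0.018
```

```bash
python3 -c "
from h import *
goto(.4905,-.0047,.1685)"
```

```text
pos [ 0.4877 -0.003   0.1747] shift [0.0023 0.0023 0.0063] turn [ 0.55 -0.28 -0.06] F [ 0.6 -0.4 -1.4] w 0.018 t 20.3
```

apply_moves([
  [1,[0.0023,0.0023,0.0015],[0.5,-0.3,0]],
  [1,[0,0,0.0015],[0,0,0]],
  [1,[0,0,0.0011],[0,0,0]],
  [1,[0,0,0.0011],[0,0,0]],
  [1,[0,0,0.0011],[0,0,0]],
  [1,[0,0,0.0011],[0,0,0]],
  [1,[0,0,0.0011],[0,0,0]],
  [1,[0,0,0.0011],[0,0,0]],
])

```text
time_s: 20.97
tool_pos: [0.4935, -0.0048, 0.1649]
eef_rot: [0.992, 0.13, 0.0, -0.0]
ft_force: [-2.4, -1.0, 7.5]
grip_width: 0.0179
```

apply_moves([
  [1,[0,0,0.0011],[0,0,0]],
  [1,[0,0,0.0011],[0,0,0]],
  [1,[0,0,0.0011],[0,0,0]],
  [1,[0,0,0.0011],[0,0,0]],
  [1,[0,0,0.0011],[0,0,0]],
  [1,[0,0,0.0011],[0,0,0]],
  [1,[0,0,0.0011],[0,0,0]],
  [1,[0,0,0.0011],[0,0,0]],
])

```text
time_s: 21.63
tool_pos: [0.4933, -0.0044, 0.1638]
eef_rot: [0.992, 0.13, 0.002, 0.003]
ft_force: [-4.5, -0.5, 12.4]
grip_width: 0.0179
```

apply_moves([
  [1,[0,0,-0.005],[0,0,0]],
  [1,[0.005,0.0015,-0.003],[0.2,-0.2,0]],
  [1,[0.012,0.0035,0],[0,0,0]],
  [1,[0.012,0.0035,0],[0,0,0]],
  [1,[0.012,0.0035,0],[0,0,0]],
  [1,[0.01,0.003,0],[0,0,0]],
  [1,[0.006,0.0015,0],[0,0,0]],
  [1,[0,0,0],[0,0,0]],
])

```text
time_s: 22.3
tool_pos: [0.5572, -0.0057, 0.1732]
eef_rot: [0.992, 0.13, 0.0, 0.001]
ft_force: [0.3, 0.7, -1.8]
grip_width: 0.0177
```

apply_moves([
  [1,[0,0,0.0015],[0,0,0]],
  [1,[0,0,0.0015],[0,0,0]],
  [1,[0,0,0.0011],[0,0,0]],
  [1,[0,0,0.0011],[0,0,0]],
  [1,[0,0,0.0011],[0,0,0]],
  [1,[0,0,0.0011],[0,0,0]],
  [1,[0,0,0.0011],[0,0,0]],
  [1,[0,0,0.0011],[0,0,0]],
])

```text
time_s: 22.97
tool_pos: [0.5556, -0.0056, 0.164]
eef_rot: [0.992, 0.13, 0.0, 0.001]
ft_force: [-2.9, -0.7, 10.7]
grip_width: 0.0178
```

```bash
python3 -c "
from h import *
goto(.5565,-.0047,.172)"
```

```text
pos [ 0.5556 -0.0056  0.164 ] shift [ 0.0011 -0.0006 -0.008 ] turn [ 0.13 -0.01 -0.07] F [-2.9 -0.7 10.7] w 0.0178 t 22.97
```

apply_moves([
  [1,[0,0,0.0012],[0,0,0]],
  [1,[0,0,0.0012],[0,0,0]],
  [1,[0,0,0.0012],[0,0,0]],
  [1,[0,0,0.0012],[0,0,0]],
  [1,[0,0,0.0014],[0,0,0]],
  [1,[0,0,0.0014],[0,0,0]],
  [1,[0,0,0.0014],[0,0,0]],
  [1,[0,0,0.0014],[0,0,0]],
])

```text
time_s: 23.63
tool_pos: [0.5552, -0.0052, 0.164]
eef_rot: [0.992, 0.13, 0.004, 0.004]
ft_force: [-3.6, -0.3, 11.3]
grip_width: 0.018
```

apply_moves([
  [1,[0,0,0.0016],[0.2,-0.3,0]],
  [1,[0,0,0.0016],[0.2,-0.2,0]],
  [1,[0,0,0.0018],[0,0,0]],
  [1,[0,0,0.0018],[0,0,0]],
  [1,[0,0,0.002],[0,0,0]],
  [1,[0,0,0.002],[0,0,0]],
  [1,[0,0,0.002],[0,0,0]],
  [1,[0,0,0.002],[0,0,0]],
])

```text
time_s: 24.3
tool_pos: [0.5554, -0.005, 0.1637]
eef_rot: [0.992, 0.129, 0.004, 0.005]
ft_force: [-6.0, -1.0, 17.9]
grip_width: 0.0176
```

```bash
python3 -c "
from h import *
goto(.5565,-.0047,.172);s=sensors.get_state();print(s['ft_torque'],s['joint_velocities'].round(3))"
```

```text
pos [ 0.5554 -0.005   0.1637] shift [ 0.0012  0.     -0.0083] turn [ 0.59 -0.38 -0.13] F [-6.  -1.  17.9] w 0.0176 t 24.3
[-0.12123247  1.58164555 -0.03898023] [-0.009 -0.01   0.006  0.018  0.012 -0.021 -0.016]
```

apply_moves([
  [1,[0,0,0.0021],[0.2,-0.2,0]],
  [1,[0,0,0.0021],[0.2,-0.2,0]],
  [1,[0,0,0.0022],[0,0,0]],
  [1,[0,0,0.0022],[0,0,0]],
  [1,[0,0,0.0022],[0,0,0]],
  [1,[0,0,0.0022],[0,0,0]],
  [1,[0,0,0.0022],[0,0,0]],
  [1,[0,0,0.0022],[0,0,0]],
])

```text
time_s: 24.97
tool_pos: [0.5559, -0.0048, 0.1635]
eef_rot: [0.992, 0.129, 0.006, 0.006]
ft_force: [-6.8, -0.6, 19.1]
grip_width: 0.0176
```

apply_moves([
  [1,[0,0,-0.005],[0,0,0]],
  [1,[-0.005,-0.0015,-0.004],[0.2,-0.2,0]],
  [1,[-0.012,-0.0035,0],[0.2,0,0]],
  [1,[-0.012,-0.0035,0],[0,0,0]],
  [1,[-0.012,-0.0035,0],[0,0,0]],
  [1,[-0.01,-0.003,0],[0,0,0]],
  [1,[-0.006,-0.0015,0],[0,0,0]],
  [1,[0,0,0],[0,0,0]],
])

```text
time_s: 25.63
tool_pos: [0.4922, -0.003, 0.1737]
eef_rot: [0.992, 0.129, 0.004, 0.003]
ft_force: [0.0, -0.0, -0.9]
grip_width: 0.0177
```

```bash
python3 -c "
from h import *
goto(.4905,-.0047,.165)"
```

```text
pos [ 0.4922 -0.003   0.1737] shift [-0.0021  0.0012  0.0087] turn [ 0.36 -0.44 -0.16] F [ 0.  -0.  -0.9] w 0.0177 t 25.63
```

apply_moves([
  [1,[-0.001,0.001,0.002],[0.3,-0.4,0]],
  [1,[0,0,0.002],[0,0,0]],
  [1,[0,0,0.0015],[0,0,0]],
  [1,[0,0,0.001],[0,0,0]],
  [1,[0,0,0.001],[0,0,0]],
  [1,[0,0,0.001],[0,0,0]],
  [1,[0,0,0.001],[0,0,0]],
  [1,[0,0,0.001],[0,0,0]],
])

```text
time_s: 26.3
tool_pos: [0.4942, -0.0045, 0.1638]
eef_rot: [0.992, 0.129, 0.001, 0.0]
ft_force: [-4.4, -0.4, 17.5]
grip_width: 0.0176
```

apply_moves([
  [1,[0,0,0.0012],[0,0,0]],
  [1,[0,0,0.0014],[0,0,0]],
  [1,[0,0,0.0016],[0,0,0]],
  [1,[0,0,0.0018],[0,0,0]],
  [1,[0,0,0.002],[0,0,0]],
  [1,[0,0,0.002],[0,0,0]],
  [1,[0,0,0.002],[0,0,0]],
  [1,[0,0,0.002],[0,0,0]],
])

```text
time_s: 26.97
tool_pos: [0.4975, -0.0029, 0.1634]
eef_rot: [0.992, 0.129, 0.007, 0.004]
ft_force: [-4.7, -0.2, 20.1]
grip_width: 0.0177
```

apply_moves([
  [1,[0,0,-0.006],[0,0,0]],
  [1,[0.003,-0.002,-0.004],[0.4,-0.4,0]],
  [1,[0.007,-0.005,0],[0.2,-0.3,0]],
  [1,[0.008,-0.0055,0],[0,0,0]],
  [1,[0.007,-0.005,0],[0,0,0]],
  [1,[0.004,-0.003,0],[0,0,0]],
  [1,[0.002,-0.001,0],[0,0,0]],
  [1,[0,0,0],[0,0,0]],
])

```text
time_s: 27.63
tool_pos: [0.5257, 0.0306, 0.1736]
eef_rot: [0.992, 0.129, 0.0, -0.001]
ft_force: [-0.1, -0.6, -1.0]
grip_width: 0.0175
```

```bash
python3 -c "
from h import *
goto(.5235,.0283,.165)"
```

```text
pos [0.5257 0.0306 0.1736] shift [-0.0027  0.0016  0.0086] turn [-0.17 -0.03 -0.12] F [-0.1 -0.6 -1. ] w 0.0175 t 27.63
```

apply_moves([
  [1,[-0.0027,0.0016,0.002],[0,0,0]],
  [1,[0,0,0.002],[0,0,0]],
  [1,[0,0,0.0015],[0,0,0]],
  [1,[0,0,0.001],[0,0,0]],
  [1,[0,0,0.001],[0,0,0]],
  [1,[0,0,0.001],[0,0,0]],
  [1,[0,0,0.001],[0,0,0]],
  [1,[0,0,0.001],[0,0,0]],
])

```text
time_s: 28.3
tool_pos: [0.5226, 0.0275, 0.1637]
eef_rot: [0.992, 0.129, -0.0, -0.001]
ft_force: [-3.4, -0.7, 12.1]
grip_width: 0.0173
```

apply_moves([
  [1,[0,0,0.0012],[0,0,0]],
  [1,[0,0,0.0014],[0,0,0]],
  [1,[0,0,0.0014],[0,0,0]],
  [1,[0,0,0.0016],[0,0,0]],
  [1,[0,0,0.0018],[0,0,0]],
  [1,[0,0,0.002],[0,0,0]],
  [1,[0,0,0.002],[0,0,0]],
  [1,[0,0,0.002],[0,0,0]],
])

```text
time_s: 28.97
tool_pos: [0.5223, 0.028, 0.1634]
eef_rot: [0.992, 0.128, 0.004, 0.002]
ft_force: [-6.1, -0.3, 19.5]
grip_width: 0.0176
```

apply_moves([
  [1,[0,0,-0.005],[0,0,0]],
  [1,[-0.0015,0.006,-0.004],[0.2,-0.3,0]],
  [1,[-0.0035,0.013,0],[0.2,-0.2,0]],
  [1,[-0.0035,0.013,0],[0,0,0]],
  [1,[-0.0035,0.013,0],[0,0,0]],
  [1,[-0.0025,0.01,0],[0,0,0]],
  [1,[-0.0015,0.005,0],[0,0,0]],
  [1,[0,0,0],[0,0,0]],
])

```text
time_s: 29.63
tool_pos: [0.5225, -0.0391, 0.1748]
eef_rot: [0.992, 0.128, -0.0, -0.001]
ft_force: [0.2, 0.8, -0.1]
grip_width: 0.0174
```

```bash
python3 -c "
from h import *
goto(.5235,-.0377,.165)"
```

```text
pos [ 0.5225 -0.0391  0.1748] shift [ 0.0013 -0.0011  0.0098] turn [-0.11 -0.   -0.3 ] F [ 0.2  0.8 -0.1] w 0.0174 t 29.63
```

apply_moves([
  [1,[0.0013,-0.001,0.002],[0,0,0]],
  [1,[0,0,0.002],[0,0,0]],
  [1,[0,0,0.002],[0,0,0]],
  [1,[0,0,0.001],[0,0,0]],
  [1,[0,0,0.001],[0,0,0]],
  [1,[0,0,0.001],[0,0,0]],
  [1,[0,0,0.001],[0,0,0]],
  [1,[0,0,0.001],[0,0,0]],
])

```text
time_s: 30.3
tool_pos: [0.5242, -0.0346, 0.1637]
eef_rot: [0.992, 0.13, 0.0, -0.001]
ft_force: [-3.3, -0.8, 14.9]
grip_width: 0.0176
```

apply_moves([
  [1,[0,0,0.0012],[0,0,0]],
  [1,[0,0,0.0014],[0,0,0]],
  [1,[0,0,0.0016],[0,0,0]],
  [1,[0,0,0.0018],[0,0,0]],
  [1,[0,0,0.002],[0,0,0]],
  [1,[0,0,0.0022],[0,0,0]],
  [1,[0,0,0.0022],[0,0,0]],
  [1,[0,0,0.0022],[0,0,0]],
])

```text
time_s: 30.97
tool_pos: [0.5254, -0.0336, 0.1633]
eef_rot: [0.991, 0.13, 0.005, 0.003]
ft_force: [-5.8, -0.7, 19.2]
grip_width: 0.0175
```

apply_moves([
  [1,[0,0,0.0022],[0,0,0]],
  [1,[0,0,0.0022],[0,0,0]],
  [1,[0,0,0.0022],[0,0,0]],
  [1,[0,0,0.0022],[0,0,0]],
  [1,[0,0,0.0022],[0,0,0]],
  [1,[0,0,0.0022],[0,0,0]],
  [1,[0,0,0.0022],[0,0,0]],
  [1,[0,0,0.0022],[0,0,0]],
])

```text
time_s: 31.63
tool_pos: [0.528, -0.0318, 0.1632]
eef_rot: [0.991, 0.131, 0.012, 0.008]
ft_force: [-6.0, -0.9, 19.7]
grip_width: 0.0178
```

apply_moves([
  [1,[0,0,-0.006],[0,0,0]],
  [1,[0,0,-0.01],[0.5,-0.6,0]],
  [1,[0,0,-0.01],[0.4,-0.5,0]],
  [1,[0,0,-0.008],[0,0,0]],
  [1,[0,0,-0.004],[0,0,0]],
  [1,[0,0,0],[0,0,0]],
  [1,[0,0,0],[0,0,0]],
  [1,[0,0,0],[0,0,0]],
])

```text
time_s: 32.3
tool_pos: [0.527, -0.0301, 0.2042]
eef_rot: [0.991, 0.132, 0.003, 0.002]
ft_force: [0.1, 0.2, -1.7]
grip_width: 0.0176
```

```bash
python3 -c "
from h import *
goto(.5765,.1455,.205)"
```

```text
pos [ 0.527  -0.0301  0.2042] shift [ 0.0936 -0.1566 -0.0011] turn [ 0.27 -0.26  0.14] F [ 0.1  0.2 -1.7] w 0.0176 t 32.3
```

apply_moves([
  [1,[0.006,-0.01,0],[0.2,-0.2,0]],
  [1,[0.012,-0.02,0],[0,0,0]],
  [1,[0.016,-0.027,0],[0,0,0]],
  [1,[0.016,-0.027,0],[0,0,0]],
  [1,[0.016,-0.027,0],[0,0,0]],
  [1,[0.012,-0.02,0],[0,0,0]],
  [1,[0.006,-0.01,0],[0,0,0]],
  [1,[0.003,-0.006,0],[0,0,0]],
])

```text
time_s: 32.97
tool_pos: [0.5731, 0.1441, 0.199]
eef_rot: [0.992, 0.129, -0.003, -0.0]
ft_force: [-0.2, -0.3, -1.1]
grip_width: 0.017
```

apply_moves([
  [1,[0,0,0],[0,0,0]],
  [1,[0,0,0],[0,0,0]],
  [1,[0,0,0],[0,0,0]],
  [1,[0,0,0],[0,0,0]],
  [1,[0,0,0],[0,0,0]],
  [1,[0,0,0],[0,0,0]],
  [1,[0,0,0],[0,0,0]],
  [1,[0,0,0],[0,0,0]],
])

```text
time_s: 33.63
tool_pos: [0.572, 0.1416, 0.1976]
eef_rot: [0.992, 0.127, -0.005, 0.001]
ft_force: [0.6, 0.5, -1.5]
grip_width: 0.0176
```

```bash
python3 -c "
from h import *
goto(.5765,.1455,.205)"
```

```text
pos [0.572  0.1416 0.1976] shift [ 0.0052 -0.0026 -0.0074] turn [-0.    0.59 -0.37] F [ 0.6  0.5 -1.5] w 0.0176 t 33.63
```

apply_moves([
  [1,[0.0025,-0.0013,0.003],[0,0.5,-0.3]],
  [1,[0.0025,-0.0013,0.007],[0,0,0]],
  [1,[0,0,0.008],[0,0,0]],
  [1,[0,0,0.008],[0,0,0]],
  [1,[0,0,0.005],[0,0,0]],
  [1,[0,0,0.002],[0,0,0]],
  [1,[0,0,0],[0,0,0]],
  [1,[0,0,0],[0,0,0]],
])

```text
time_s: 34.3
tool_pos: [0.576, 0.145, 0.1598]
eef_rot: [0.992, 0.13, -0.001, 0.0]
ft_force: [-0.2, -0.9, -1.4]
grip_width: 0.0175
```

```bash
python3 -c "
from h import *
goto(.577,.1455,.150)
p=sensors.get_state()['tool_pos'];im=cams.camera('scene');cv2.imwrite('pics/scene5.png',im)
print(proj('scene',[p,p-[0,0,.086],[.5762,.1441,.048]]).round(1))
cv2.imwrite('pics/c5.png',cv2.resize(im[200:300,270:420],(800,533),interpolation=cv2.INTER_CUBIC))"
```

```text
pos [0.576  0.145  0.1598] shift [ 0.0011 -0.0003  0.0098] turn [ 0.    0.15 -0.08] F [-0.2 -0.9 -1.4] w 0.0175 t 34.3
[[312.7 222.9]
 [313.1 263.7]
 [313.4 274.5]]
```

View pics/c5.png

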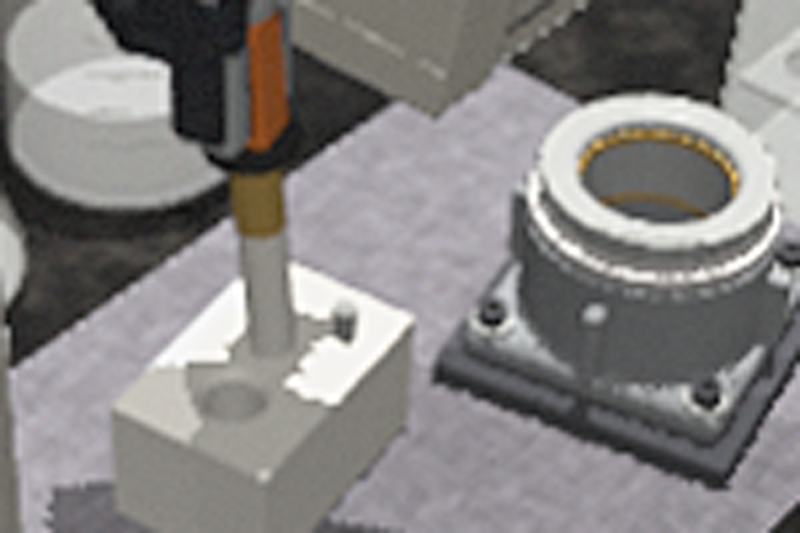

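```bash
cat > ax.py <<'E'
from h import *
from scipy.optimize import least_squares
def run(name,v0,v1,L=(.0,.074)):
    g=cv2.GaussianBlur(cv2.imread(name),(1,1),0).astype(float)
    pts=[]
    for v in range(v0,v1):
        row=g[v,308:330].mean(1) ;d=np.abs(np.diff(row));
        pts.append((v,[int(x) for x in row]))
    return pts
E
python3 -c "
from ax import *
for v,r in run('pics/scene5.png',231,268,): print(v,r) if v%3==0 else 0"
```

```text
231 [154, 143, 113, 49, 14, 15, 19, 26, 28, 25, 26, 24, 25, 34, 43, 47, 41, 63, 114, 162, 176, 169]
234 [161, 138, 110, 60, 40, 60, 80, 83, 86, 85, 87, 90, 85, 77, 88, 146, 184, 178, 176, 179, 172, 167]
237 [31, 37, 28, 21, 36, 65, 75, 78, 84, 82, 86, 86, 80, 82, 74, 132, 176, 166, 165, 172, 174, 177]
240 [35, 42, 47, 41, 66, 88, 78, 73, 81, 86, 83, 86, 82, 81, 70, 114, 163, 171, 170, 169, 164, 161]
243 [86, 140, 176, 189, 182, 168, 117, 75, 71, 77, 79, 78, 81, 83, 101, 134, 170, 178, 172, 172, 174, 169]
246 [171, 175, 174, 175, 179, 185, 159, 109, 129, 135, 140, 141, 143, 135, 130, 130, 158, 180, 180, 177, 171, 169]
249 [165, 165, 169, 170, 169, 169, 154, 119, 122, 130, 138, 139, 140, 140, 130, 126, 184, 208, 164, 154, 158, 163]
252 [170, 171, 168, 171, 165, 183, 212, 182, 113, 130, 136, 139, 138, 138, 131, 114, 196, 249, 245, 244, 246, 247]
255 [163, 158, 174, 228, 248, 248, 252, 239, 98, 125, 136, 136, 138, 138, 135, 120, 163, 240, 247, 243, 242, 242]
258 [228, 248, 247, 245, 245, 243, 247, 244, 145, 120, 131, 137, 138, 140, 137, 130, 114, 179, 233, 228, 242, 251]
261 [245, 244, 243, 242, 243, 244, 250, 245, 140, 117, 132, 137, 138, 141, 139, 130, 120, 133, 156, 155, 154, 150]
264 [242, 243, 243, 239, 220, 199, 141, 153, 145, 125, 130, 135, 136, 139, 137, 131, 124, 138, 155, 148, 197, 236]
267 [227, 229, 229, 231, 208, 145, 152, 153, 155, 154, 146, 151, 149, 150, 150, 151, 156, 146, 194, 247, 250, 245]
```

apply_moves([
  [1,[0,0,0],[0,2.2,0]],
  [1,[0,0,0],[0,2.2,0]],
  [1,[0,0,0],[0,2.0,0]],
  [1,[0,0,0],[0,0,0]],
  [1,[0,0,0],[0,0,0]],
  [1,[0,0,0],[0,0,0]],
  [1,[0,0,0],[0,0,0]],
  [1,[0,0,0],[0,0,0]],
])

```text
time_s: 35.02
tool_pos: [0.578, 0.1458, 0.162]
eef_rot: [0.99, 0.129, 0.057, -0.008]
ft_force: [-0.6, 0.4, -1.4]
grip_width: 0.0177
```

```bash
python3 -c "
from ax import *
goto(.576,.145,.160)
p=sensors.get_state()['tool_pos'];im=cams.camera('scene');cv2.imwrite('pics/scene6.png',im)
print(proj('scene',[p,p-[0,0,.086],[.5762,.1441,.048]]).round(1))
for v,r in run('pics/scene6.png',231,274): print(v,r) if v%3==0 else 0
cv2.imwrite('pics/c6.png',cv2.resize(im[200:300,270:420],(800,533),interpolation=cv2.INTER_CUBIC))"
```

```text
pos [0.578  0.1458 0.162 ] shift [-0.0024  0.0003  0.0017] turn [-0.02 -6.57 -0.1 ] F [-0.6  0.4 -1.4] w 0.0177 t 35.02
[[311.4 221.4]
 [311.8 262.4]
 [313.4 274.5]]
231 [157, 137, 93, 49, 44, 23, 32, 29, 29, 38, 41, 45, 56, 39, 43, 53, 46, 61, 111, 161, 177, 169]
234 [162, 135, 98, 72, 77, 82, 86, 85, 85, 83, 79, 68, 55, 117, 168, 168, 181, 176, 179, 178, 171, 166]
237 [28, 35, 54, 78, 73, 80, 81, 86, 88, 80, 71, 74, 130, 175, 170, 170, 169, 163, 165, 174, 173, 177]
240 [31, 41, 65, 74, 79, 80, 82, 82, 83, 76, 70, 92, 148, 179, 173, 164, 162, 167, 168, 168, 162, 162]
243 [85, 140, 138, 122, 129, 125, 120, 121, 122, 123, 120, 134, 161, 166, 160, 170, 175, 177, 171, 170, 172, 171]
246 [174, 168, 142, 118, 126, 133, 135, 138, 135, 130, 119, 125, 160, 176, 175, 173, 174, 175, 176, 176, 173, 169]
249 [167, 163, 138, 119, 129, 134, 136, 136, 135, 128, 108, 225, 255, 251, 250, 247, 234, 202, 161, 154, 158, 162]
252 [174, 165, 137, 121, 128, 134, 135, 137, 133, 132, 120, 101, 87, 83, 115, 205, 248, 248, 246, 246, 248, 249]
255 [165, 160, 135, 119, 130, 134, 136, 135, 133, 132, 124, 95, 69, 70, 44, 101, 236, 252, 246, 244, 244, 243]
258 [231, 252, 217, 111, 130, 133, 138, 135, 134, 127, 120, 188, 245, 243, 222, 225, 232, 218, 237, 225, 240, 252]
261 [248, 244, 162, 109, 128, 136, 135, 132, 133, 120, 127, 210, 232, 157, 144, 148, 151, 152, 157, 152, 154, 154]
264 [244, 245, 248, 249, 229, 207, 189, 157, 152, 144, 151, 156, 154, 152, 156, 153, 153, 154, 154, 153, 154, 152]
267 [244, 244, 245, 245, 247, 248, 208, 140, 151, 151, 156, 156, 153, 155, 156, 155, 155, 153, 155, 152, 154, 151]
270 [243, 217, 237, 248, 224, 174, 189, 201, 160, 160, 154, 156, 154, 152, 156, 152, 154, 154, 152, 156, 153, 143]
273 [155, 119, 120, 130, 135, 135, 135, 132, 130, 128, 133, 142, 142, 153, 154, 155, 154, 156, 154, 155, 150, 141]
```

View pics/c6.png

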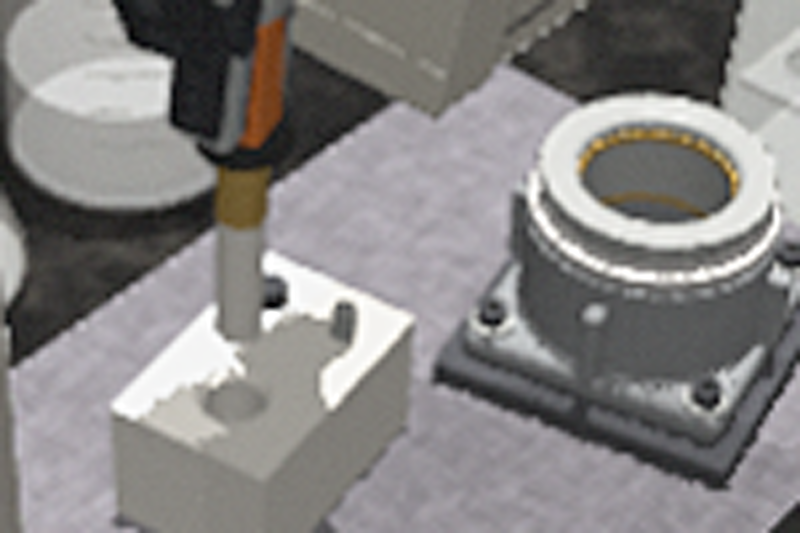

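```bash
python3 -c "
from h import *
for z in (.074,.076,.078): print(onz('scene',[(314.2,261.1)],z))
h=onz('scene',[(313.7,274.8)],.048);print(h)
r=R.from_quat(sensors.get_state()['eef_rot']);d=h[0]-onz('scene',[(314.2,261.1)],.076)[0];print('shift',r.inv().apply([d[0],d[1],-.02]))"
```

```text
[[0.57870574 0.13930715 0.074     ]]
[[0.57723764 0.14086884 0.076     ]]
[[0.57576954 0.14243053 0.078     ]]
[[0.57534757 0.14429306 0.048     ]]
shift [-0.00322945 -0.00378504  0.01976213]
```

apply_moves([
  [1,[0.0022,0,0],[0,-1.0,0]],
  [1,[0,0,0.005],[0,0,0]],
  [1,[-0.0005,0,0.007],[0,0,0]],
  [1,[-0.001,0,0.007],[0,0,0]],
  [1,[-0.0005,0,0.004],[0,0,0]],
  [1,[0,0,0],[0,0,0]],
  [1,[0,0,0],[0,0,0]],
  [1,[0,0,0],[0,0,0]],
])

```text
time_s: 35.73
tool_pos: [0.5798, 0.1464, 0.1347]
eef_rot: [0.99, 0.13, 0.047, -0.007]
ft_force: [0.1, -0.1, -0.6]
grip_width: 0.0177
```

```bash
python3 -c "
from ax import *
goto(.578,.146,.145)
im=cams.camera('scene');cv2.imwrite('pics/scene7.png',im)
cv2.imwrite('pics/c7.png',cv2.resize(im[230:290,285:345],(600,600),interpolation=cv2.INTER_CUBIC))"
```

```text
pos [0.5798 0.1464 0.1347] shift [-0.0008 -0.0001 -0.0104] turn [-0.05 -5.39 -0.1 ] F [ 0.1 -0.1 -0.6] w 0.0177 t 35.73
```

View pics/c7.png

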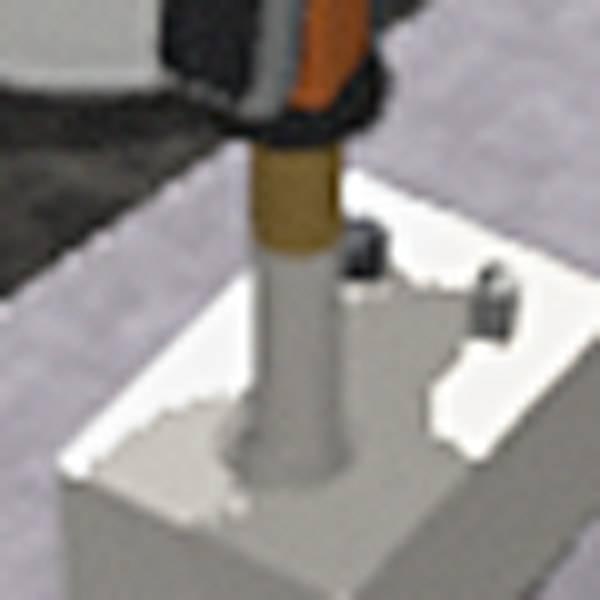

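apply_moves([
  [1,[0.001,0,0],[0,0,0]],
  [1,[0.001,0,0],[0,0,0]],
  [1,[0,0,0.001],[0,0,0]],
  [1,[-0.0001,0,0.001],[0,0,0]],
  [1,[-0.0001,0,0.001],[0,0,0]],
  [1,[-0.0001,0,0.001],[0,0,0]],
  [1,[-0.0001,0,0.001],[0,0,0]],
  [1,[-0.0001,0,0.001],[0,0,0]],
])

```text
time_s: 36.45
tool_pos: [0.5827, 0.1473, 0.13]
eef_rot: [0.99, 0.13, 0.048, -0.007]
ft_force: [-0.2, -0.1, -1.4]
grip_width: 0.0178
```

```bash
python3 -c "
from ax import *
goto(.578,.146,.125)
im=cams.camera('scene');cv2.imwrite('pics/scene8.png',im)
cv2.imwrite('pics/c8.png',cv2.resize(im[230:290,285:345],(600,600),interpolation=cv2.INTER_CUBIC))"
```

```text
pos [0.5827 0.1473 0.13  ] shift [-0.0053  0.      0.0045] turn [-0.05 -5.55 -0.1 ] F [-0.2 -0.1 -1.4] w 0.0178 t 36.45
```

View pics/c8.png

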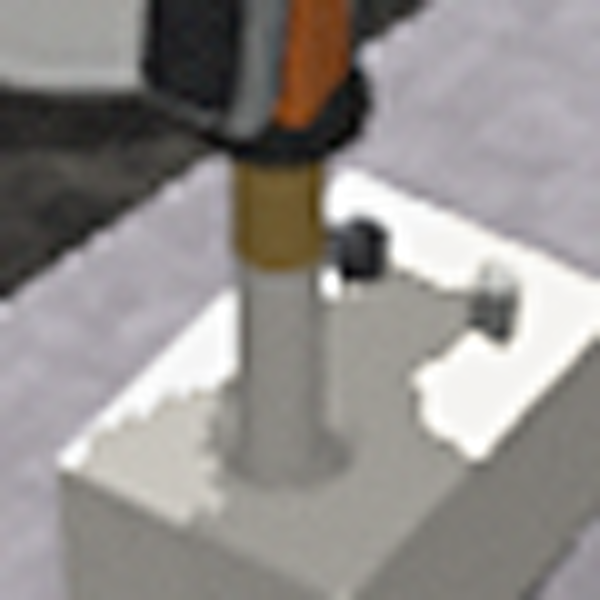

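apply_moves([
  [1,[-0.0005,0,0.001],[0,0,0]],
  [1,[-0.0001,0,0.001],[0,0,0]],
  [1,[-0.0001,0,0.001],[0,0,0]],
  [1,[-0.0001,0,0.001],[0,0,0]],
  [1,[-0.0001,0,0.001],[0,0,0]],
  [1,[-0.0001,0,0.001],[0,0,0]],
  [1,[-0.0001,0,0.001],[0,0,0]],
  [1,[-0.0001,0,0.001],[0,0,0]],
])

```text
time_s: 37.17
tool_pos: [0.5823, 0.1471, 0.1208]
eef_rot: [0.99, 0.129, 0.048, -0.007]
ft_force: [-0.2, -0.4, -1.2]
grip_width: 0.0173
```

apply_moves([
  [1,[-0.0002,0,0.0018],[0,0,0]],
  [1,[-0.0002,0,0.0018],[0,0,0]],
  [1,[-0.0002,0,0.0018],[0,0,0]],
  [1,[-0.0002,0,0.0018],[0,0,0]],
  [1,[-0.0002,0,0.0018],[0,0,0]],
  [1,[-0.0002,0,0.0018],[0,0,0]],
  [1,[-0.0002,0,0.0018],[0,0,0]],
  [1,[-0.0002,0,0.0018],[0,0,0]],
])

```text
time_s: 37.83
tool_pos: [0.5821, 0.1471, 0.1048]
eef_rot: [0.99, 0.129, 0.048, -0.007]
ft_force: [-0.4, -0.2, -0.6]
grip_width: 0.0175
```

apply_moves([
  [1,[-0.0002,0,0.0016],[0,0,0]],
  [1,[-0.0002,0,0.0016],[0,0,0]],
  [1,[-0.0002,0,0.0016],[0,0,0]],
  [1,[-0.0002,0,0.0016],[0,0,0]],
  [1,[-0.0001,0,0.0012],[0,0,0]],
  [1,[-0.0001,0,0.001],[0,0,0]],
  [1,[-0.0001,0,0.001],[0,0,0]],
  [1,[-0.0001,0,0.001],[0,0,0]],
])

```text
time_s: 38.5
tool_pos: [0.5818, 0.147, 0.0927]
eef_rot: [0.99, 0.129, 0.048, -0.007]
ft_force: [-0.2, 0.3, -1.0]
grip_width: 0.0177
```

apply_moves([
  [1,[-0.0001,0,0.0008],[0,0,0]],
  [1,[-0.0001,0,0.0008],[0,0,0]],
  [1,[-0.0001,0,0.0008],[0,0,0]],
  [1,[-0.0001,0,0.0008],[0,0,0]],
  [1,[-0.0001,0,0.0008],[0,0,0]],
  [1,[0,0,0.0008],[0,0,0]],
  [1,[0,0,0.0008],[0,0,0]],
  [1,[0,0,0.0008],[0,0,0]],
])

```text
time_s: 39.17
tool_pos: [0.582, 0.1473, 0.0921]
eef_rot: [0.99, 0.129, 0.05, -0.006]
ft_force: [-2.6, -0.7, 6.5]
grip_width: 0.0178
```

apply_moves([
  [0.9,[0,0,-0.0005],[0,0,0]],
  [0.7,[0,0,0],[0,0,0]],
  [0.5,[0,0,0],[0,0,0]],
  [0.3,[0,0,0],[0,0,0]],
  [0.1,[0,0,0],[0,0,0]],
  [0,[0,0,0],[0,0,0]],
  [0,[0,0,0],[0,0,0]],
  [0,[0,0,0],[0,0,0]],
], grip_force=40)

```text
time_s: 39.83
tool_pos: [0.5827, 0.1476, 0.0933]
eef_rot: [0.99, 0.129, 0.051, -0.006]
ft_force: [0.2, 0.4, -0.1]
grip_width: 0.0857
```

```bash
python3 -c "
from h import *
goto(.576,.1455,.2)"
```

```text
pos [0.5827 0.1476 0.0933] shift [ 0.0039  0.0005 -0.1069] turn [ 0.09 -5.84 -0.12] F [ 0.2  0.4 -0.1] w 0.0857 t 39.83
```

apply_moves([
  [0,[0.0005,0,-0.008],[0,0,0]],
  [0,[0.001,0,-0.015],[0,0,0]],
  [0,[0.002,0,-0.02],[0,0,0]],
  [0,[0.002,0,-0.025],[0,0,0]],
  [0,[0.002,0,-0.025],[0,0,0]],
  [0,[0,0,-0.02],[0,-2.5,0]],
  [0,[0,0,-0.01],[0,-2.5,0]],
  [0,[0,0,0],[0,0,0]],
])

```text
time_s: 40.5
tool_pos: [0.5757, 0.1466, 0.2248]
eef_rot: [0.991, 0.13, 0.004, -0.0]
ft_force: [0.8, 0.7, -0.4]
grip_width: 0.0853
```

```bash
python3 -c "
from h import *
goto(.5,-.1,.25)
im=cams.camera('scene');cv2.imwrite('pics/scene9.png',im)
cv2.imwrite('pics/c9.png',cv2.resize(im[190:310,270:430],(800,600),interpolation=cv2.INTER_CUBIC))"
```

```text
pos [0.5757 0.1466 0.2248] shift [-0.1366  0.2186 -0.0263] turn [ 0.02 -0.49 -0.02] F [ 0.8  0.7 -0.4] w 0.0853 t 40.5
```

View pics/c9.png

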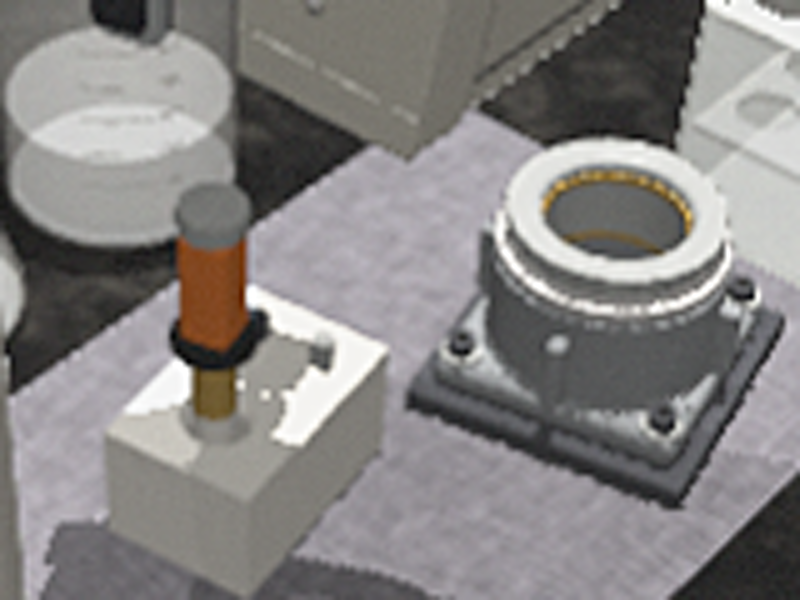

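The drift is seated in its hole (head at about (212,208) in the crop), and the cup is lower and looks level. I'll hand the job in.

```bash
python3 -c "
from workcell import env
print(env.close_job())"
```

```text
the job is handed in; nothing more can be done
None
```

The cup is worked down until it stopped, the drift is back in its hole, and I handed the job in at about 40.5 s. No verdict was reported.

- **Cup:** Alternate pushes on its +x and −x sides lowered it about 7.6 mm from first contact. It then held firm on all four sides under wrist readings of about 19–20 N. The tool height under those pushes was 163.2–163.5 mm everywhere, so the cup looks square and bottomed. No call-end force reading came above about 22 N, but forces within a call were not visible.
- **Drift:** It leaned about 6° in the grip during the pushes. I tilted the tool to correct this before putting it back. It met the hole floor at a tool height of 92.1 mm, against 92.0 mm when I gripped it. The last picture shows it upright in the hole with the gripper clear above it.
- **Checks that disagreed:**
  - My first grasp came out about 14 mm too high for a reason I did not find, so I opened and gripped again lower.
  - The picture put the drift tip about 3 mm nearer the tool than the grasp did, but the floor contact matched the grasp figure.
- **Not checked:** I did not measure the bystanders' positions afterwards. I saw no contact with them in the forces or pictures.

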